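Find the rocking corner of a parcel scale and shim it

TASK

The weighing plate of the parcel scale rocks on its stand. Press down on its corners one after another until you find the one that dips, then press that corner's yellow shim tab down flat, so that the plate sits firm and level. Leave the other three tabs raised, do not pick up or shift the plate, and leave the other things on the bench where they are.

Things in the scene. Friction and masses are not known exactly. Their poses are not given: they have to be found in the camera images.
- stand: Grey levelling stand of a parcel scale, 200 x 320 x 12 mm, fixed to the bench. Origin: centre of its underside. Its x points away from the robot, y to the left, yaw up to 0.4 rad. On it lies the plate, kept from sliding by four blue lugs (tops 36 mm above the bench); outside the plate's left and right edges stand four yellow shim tabs, two a side.
- plate: Loose square metal weighing plate, 170 x 170 x 6 mm, about 1 kg. Origin: centre of its underside; its top is level, 38 mm above the bench. It lies on four hidden pads, one under each corner point. One, a different one each time, is 4 mm too thin: pushed with 2 to 4 N that corner dips 3 to 4 mm until it meets the pad, and comes back when let go. The other corners stay firm (under 1 mm).
- corner_a (a point): Where to press the far left corner of the plate: on the plate's top face, straight above that corner's pad (in the plate's frame x +66 mm, y +66 mm).
- corner_b (a point): Where to press the far right corner of the plate: on the plate's top face, straight above that corner's pad (in the plate's frame x +66 mm, y -66 mm).
- corner_c (a point): Where to press the near left corner of the plate: on the plate's top face, straight above that corner's pad (in the plate's frame x -66 mm, y +66 mm).
- corner_d (a point): Where to press the near right corner of the plate: on the plate's top face, straight above that corner's pad (in the plate's frame x -66 mm, y -66 mm).
- press_a (a point): Point to press on the far left corner's yellow shim tab: on its top face, 36 mm out from its hinge. Tab 36 mm wide (stand x), 48 mm long, pointing outwards (left (stand +y)) from the hinge at stand x +66, y +100 mm, 24 mm above the bench. The point starts about 39 mm above the bench and is 26 mm above it with the tab flat.
- tab_a (a joint): Shim tab of the far left corner: 0 rad raised (start), 0.38 rad pressed fully flat on its blue block. Needs about 8 N down at its press point, stays where it is left. Pressing it flat packs this corner's pad up by 4 mm: right for the thin pad; at a firm corner it throws the plate out of level.
- press_b (a point): Point to press on the far right corner's yellow shim tab: on its top face, 36 mm out from its hinge. Tab 36 mm wide (stand x), 48 mm long, pointing outwards (right (stand -y)) from the hinge at stand x +66, y -100 mm, 24 mm above the bench. The point starts about 39 mm above the bench and is 26 mm above it with the tab flat.
- tab_b (a joint): Shim tab of the far right corner: 0 rad raised (start), 0.38 rad pressed fully flat on its blue block. Needs about 8 N down at its press point, stays where it is left. Pressing it flat packs this corner's pad up by 4 mm: right for the thin pad; at a firm corner it throws the plate out of level.
- press_c (a point): Point to press on the near left corner's yellow shim tab: on its top face, 36 mm out from its hinge. Tab 36 mm wide (stand x), 48 mm long, pointing outwards (left (stand +y)) from the hinge at stand x -66, y +100 mm, 24 mm above the bench. The point starts about 39 mm above the bench and is 26 mm above it with the tab flat.
- tab_c (a joint): Shim tab of the near left corner: 0 rad raised (start), 0.38 rad pressed fully flat on its blue block. Needs about 8 N down at its press point, stays where it is left. Pressing it flat packs this corner's pad up by 4 mm: right for the thin pad; at a firm corner it throws the plate out of level.
- press_d (a point): Point to press on the near right corner's yellow shim tab: on its top face, 36 mm out from its hinge. Tab 36 mm wide (stand x), 48 mm long, pointing outwards (right (stand -y)) from the hinge at stand x -66, y -100 mm, 24 mm above the bench. The point starts about 39 mm above the bench and is 26 mm above it with the tab flat.
- tab_d (a joint): Shim tab of the near right corner: 0 rad raised (start), 0.38 rad pressed fully flat on its blue block. Needs about 8 N down at its press point, stays where it is left. Pressing it flat packs this corner's pad up by 4 mm: right for the thin pad; at a firm corner it throws the plate out of level.
- weight: Small brass check weight, 26 mm across, 34 mm tall, standing on the stand between the two left tabs. Origin: centre of its underside. Leave alone.
- level: Small red spirit level, 50 x 16 x 18 mm, lying on the stand between the two right tabs. Origin: centre of its underside. Leave alone.
- tape: Roll of amber packing tape, 100 mm across, 48 mm tall, on the bench. Origin: centre of its underside. Leave alone.
- carton: Small cardboard carton, 70 x 100 x 60 mm, on the bench beyond the stand. Origin: centre of its underside. Leave alone.
- mug: Blue mug, 80 mm across, 95 mm tall, on the bench at the left. Origin: centre of its underside. Leave alone.
- stapler: Red and black stapler, 140 x 34 x 60 mm, on the bench at the right. Origin: centre of its underside. Leave alone.
- jar: Jar with a green cap, 60 mm across, 80 mm tall, on the bench beyond the stand. Origin: centre of its underside. Leave alone.

How it is judged:
On the way, in this order (a step that is already met when the one before it is completed fails the run):
1. the rocking corner of the plate has been pressed down so that it dips (z of any of corner_a, corner_b, corner_c, corner_d in the frame of stand below 0.036 m and contact force between the fingers and plate above 0.5 N), for 0.05 s.
2. that corner's shim tab is pressed flat, the other three stay raised and the plate is level (((value of joint tab_a above 0.33 rad and value of joint each of tab_b, tab_c, tab_d below 0.1 rad) or (value of joint tab_b above 0.33 rad and value of joint each of tab_a, tab_c, tab_d below 0.1 rad) or (value of joint tab_c above 0.33 rad and value of joint each of tab_a, tab_b, tab_d below 0.1 rad) or (value of joint tab_d above 0.33 rad and value of joint each of tab_a, tab_b, tab_c below 0.1 rad)) and angle between plate's own z axis and vertical below 0.01 rad), for 0.2 s.
At the end, for the whole second after the job is handed in: Exactly one shim tab is flat (joint above 0.33 rad) and the other three are raised (below 0.10 rad); the plate is level within 0.010 rad, which only the rocking corner's tab gives; it lies within 12 mm of where it started, at rest (all of step 2 and distance of plate from where it was at the start of the episode below 0.012 m and linear speed of plate below 0.01 m/s); the robot touches nothing.
It fails at once if the plate is lifted or pushed off its place (more than 20 mm) (distance of plate from where it was at the start of the episode above 0.02 m).
It fails at once if one of the other things is moved more than 20 mm or tipped over (distance of any of weight, level, tape, carton, mug, stapler, jar from where it was at the start of the episode above 0.02 m or angle between any of weight, level, tape, carton, mug, stapler, jar's own z axis and vertical above 0.4 rad).
It also fails if it takes over 45 s, if anything falls off the work surface, if the arm or the gripper's body presses on something with over 40 N, if the wrist force passes 120 N, or if a joint passes its speed limit or range.

ROBOT

A 6-joint arm with a two-finger parallel gripper is mounted at the origin on the work surface. World frame = base frame: x ahead of the robot, y to its left, z up, the work surface at z = 0. Lengths are in m, angles in rad, forces in N, time in s.
With the tool pointing down it reaches from about 0.35 to 0.975 m from the base axis. Payload 4.9 kg.
Tool frame: the origin (TCP) lies on the front face of the gripper's body, between the roots of the fingers; the fingertips stand 73 mm ahead of it and the grasp point (between the pads) lies 54 mm ahead of it (tip_extent is the distance from the TCP to the fingertips, in m); y points along the fingers, x is the direction in which the jaws open and shut, and the axes are right-handed (so a half turn about y gives the same grasp; the last joint's range is limited). The gripper opens to 85 mm and grips with 20 to 120 N. Pads are 22 mm wide; open, the fingers measure 114 mm over their backs; the gripper's body (76 mm by 85 mm) begins 54 mm behind the grasp point. The pads swing forward as they close: fully open they stand 13 mm farther back than shut.
Start: joints at [1.218, 0.053, 1.613, -0, 1.476, -0.119], TCP at [0.145, 0.608, 0.304] pointing down, gripper open.
Joint ranges: [-3.01, 3.01], [-1.01, 2.22], [0.06, 2.58], [-1.02, 4.17], [0.09, 2.62], [-3.14, 3.14]. Speed limits (rad/s): [2.57, 2.57, 3.14, 3.14, 3.14, 3.14].

INTERFACE

Orientations are given as a unit quaternion [w, x, y, z].
In Python, from plant import state, grab_frame, camera_info, job_done, tip_extent gives the robot as it stands.
- The arm moves only by the tool carry_out, never from a script. Its argument "rows" is a list that holds one entry, the list of rows, each a list of 7 numbers: the turn, a rotation vector about the world's x, y, z as a fraction of full scale, then the shift along the world's x, y, z as a fraction of full scale, then the finger opening in mm, from 0 to 85.4. A call has 1 to 5 rows; each row shifts and turns the commanded pose from where the row before left it; what a row does not reach is not made up. Full scale, the value 1, is 40 mm for a shift and 4 degrees for a turn. A row lasts 1/10 s, in which the tool goes at most 50 mm and 8.59 degrees, less where a joint would pass 70% of its speed; a pose out of reach is approached as far as the arm can. A call with a number of a shift or a turn outside -1 to 1 is refused whole. A call with a gripper value outside its range is refused whole. The fingers move at their own pace and stop on an object; the grip force is fixed at half the most. Time passes only in rows, so rows that do not move let the fingers close. It gives the time, the measured TCP pose, the force and the opening at its end, in the units of the state.
- state(): the state, without advancing time (a new reading comes with each control period).
- grab_frame(name): name is "scene" or "top" or "wrist"; returns the picture (384x512x3 uint8, blue, green, red); there is no depth.
- camera_info(name): a dict with "intrinsics" (3x3 intrinsics, pixels), "xyz" and "rotation" of the camera in the world; the wrist camera has in their place "tool_from_camera" (4x4, takes a point from camera to tool coordinates, whose origin is the TCP and whose axes are the tool frame's). Camera axes: x right, y down, z forward; pixel columns grow to the right and rows downward; lengths in m; the calibration is good to about 2 mm. A picture is of the moment at which its call begins: read the wrist's pose just before it. camera_info takes no time and is no camera call.
- job_done(): hands the job in, once; it reports no verdict.
The state is a dict: "time": time; "joint_pos": joint angles; "joint_vel": joint speeds; "joint_efforts": joint torques, N m; "tool_pos": TCP position; "tool_rot": TCP orientation; "contact_force": force on the tool from outside, world axes, zero at the start; "ft_torque": the same for the moment, N m; "gripper_width": opening from 0.0 (shut) to 1.0 (fully open).
Only numpy, scipy, OpenCV 4.12 (cv2) and the standard library are available. Lean on these libraries where they do the work, as an engineer would, in place of code of your own. Each camera call takes 0.05 s, during which the arm holds its last target.

## Working session

There is one attempt and no reset: what is moved stays moved. The work goes in short steps, Python scripts to look and compute and a tool call to move; the robot and the scene stay as the last step left them, time stands still between calls to the robot, and variables do not carry over. Pictures are saved under pics/ and viewed, and the job is handed in when it is done.

Besides the shell and the picture viewer there is one more tool, called after "Emit:" as name(argument=value, ...), one argument or row to a line, values as JSON. carry_out: Moves the arm, as the interface text tells. Shift numbers are shares of 40 mm and turn numbers shares of 4 degrees, none past 1 either way. Its arguments: {"type":"object","properties":{"rows":{"type":"array"}},"required":["rows"]}

```bash
mkdir -p pics; ls; python3 - <<'E'
from plant import *
import cv2
s=state();print(s)
try: print(tip_extent)
except: pass
for n in ("scene","top"):
    cv2.imwrite(f"pics/{n}0.png",grab_frame(n)); print(n,camera_info(n))
print(camera_info("wrist"))
E
```

```text
pics
{'time': 0.0, 'joint_pos': array([ 1.21799752e+00,  5.33385252e-02,  1.61429017e+00,  7.80524145e-07,
        1.47600633e+00, -1.19012068e-01]), 'joint_vel': array([ 0.00198162, -0.0015115 , -0.00105515,  0.001677  ,  0.00155432,
       -0.00163792]), 'joint_efforts': array([ 2.24992524e-03, -3.93689382e+01, -3.70176494e+01, -1.85762019e-05,
        7.17053306e-03,  8.78802780e-06]), 'tool_pos': array([0.14463053, 0.60754632, 0.30267652]), 'tool_rot': array([-0.55452439,  0.55527815,  0.43765802, -0.43888988]), 'contact_force': array([ 0.23705987, -0.01751779,  0.18218385]), 'ft_torque': array([-0.04049325,  0.0121823 , -0.03053383]), 'gripper_width': 1.0007705554894974}
0.0726
scene {'intrinsics': array([[430.78946496,   0.        , 266.0368593 ],
       [  0.        , 430.78946496, 193.67161645],
       [  0.        ,   0.        ,   1.        ]]), 'xyz': array([1.13612123, 0.82222437, 0.71752864]), 'rotation': array([-0.13285524,  0.24756494,  0.84828254, -0.44886281])}
top {'intrinsics': array([[458.26213828,   0.        , 258.70033958],
       [  0.        , 458.26213828, 196.45085105],
       [  0.        ,   0.        ,   1.        ]]), 'xyz': array([ 0.54951344, -0.01543435,  1.37424802]), 'rotation': array([-0.01755311,  0.70952155, -0.7040666 ,  0.02369135])}
{'intrinsics': array([[297.19845794,   0.        , 256.79211447],
       [  0.        , 297.19845794, 192.56504571],
       [  0.        ,   0.        ,   1.        ]]), 'tool_from_camera': array([[ 9.99998598e-01,  8.78005288e-04,  1.42584414e-03,
         2.80716356e-04],
       [-1.13133963e-03, -2.73504766e-01,  9.61869982e-01,
        -7.04228284e-02],
       [ 1.23450210e-03, -9.61870247e-01, -2.73503389e-01,
         7.00036660e-02],
       [ 0.00000000e+00,  0.00000000e+00,  0.00000000e+00,
         1.00000000e+00]])}
```

View pics/top0.png

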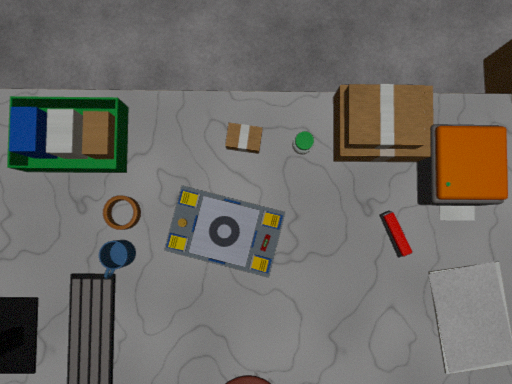

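View pics/scene0.png

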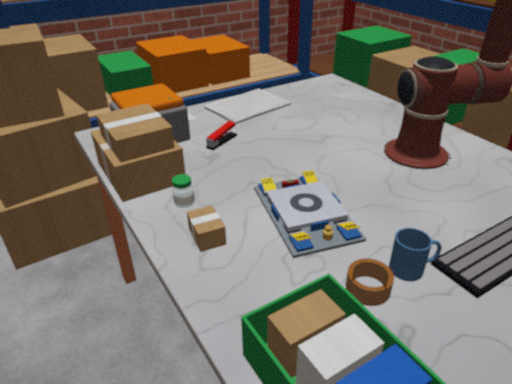

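The top view shows the stand around (225,231), with yellow tabs at about (188,199), (271,220), (177,242) and (260,264). The brass weight is at (182,223) and the red level at (265,242). The arm is out of the way at the left.

```bash
cat > h.py <<'E'
import numpy as np, cv2
from plant import *
from scipy.spatial.transform import Rotation as R
def cam(n):
    c=camera_info(n); q=c['rotation']; return c['intrinsics'],np.array(c['xyz']),R.from_quat([q[1],q[2],q[3],q[0]]).as_matrix()
def ray(n,uv,z):
    K,p,r=cam(n); d=r@np.linalg.inv(K)@np.array([uv[0],uv[1],1]); return p+d*(z-p[2])/d[2]
def proj(n,P):
    K,p,r=cam(n); c=K@(r.T@(np.array(P)-p)); return c[:2]/c[2]
E
python3 - <<'E'
from h import *
np.set_printoptions(precision=4,suppress=True)
T={}
for n in("top","scene"):
    im=cv2.imread(f"pics/{n}0.png"); hsv=cv2.cvtColor(im,cv2.COLOR_BGR2HSV)
    m=cv2.inRange(hsv,(22,140,110),(34,255,255))
    k,l,st,c=cv2.connectedComponentsWithStats(m)
    for i in range(1,k):
        if st[i,4]>40: print(n,st[i],c[i],ray(n,c[i],0.036))
    if n=="top":
        # plate dark ring
        g=cv2.cvtColor(im,cv2.COLOR_BGR2GRAY)
        m=((g<95)&(hsv[...,1]<60)).astype(np.uint8); m[:, :205]=0;m[:,245:]=0;m[:211]=0;m[252:]=0
        k,l,st,c=cv2.connectedComponentsWithStats(m)
        for i in range(1,k):
            if st[i,4]>100: print("ring",st[i],c[i],ray(n,c[i],0.038))
        cv2.imwrite("pics/topcrop.png",cv2.resize(im[175:290,150:300],None,fx=5,fy=5,interpolation=cv2.INTER_CUBIC))
E
```

```text
top [180 191  18  15 179] [188.6313 198.3073] [0.6207 0.1778 0.036 ]
top [263 213  17  15 171] [270.7076 219.4737] [ 0.5607 -0.0623  0.036 ]
top [168 235  18  15 184] [177.0109 242.2391] [0.4926 0.2095 0.036 ]
top [251 256  17  16 176] [259.3409 263.5966] [ 0.4326 -0.0301  0.036 ]
ring [209 216  31  31 599] [223.8598 231.0067] [0.5262 0.0738 0.038 ]
scene [303 171  14  12 112] [309.6607 176.2679] [ 0.4326 -0.0301  0.036 ]
scene [262 178  14  12 119] [268.0252 183.8067] [ 0.5605 -0.0619  0.036 ]
scene [340 222  18   7  77] [348.3896 225.2468] [0.4932 0.2107 0.036 ]
scene [292 233  18   7  86] [300.593  235.8488] [0.6209 0.1794 0.036 ]
```

View pics/topcrop.png

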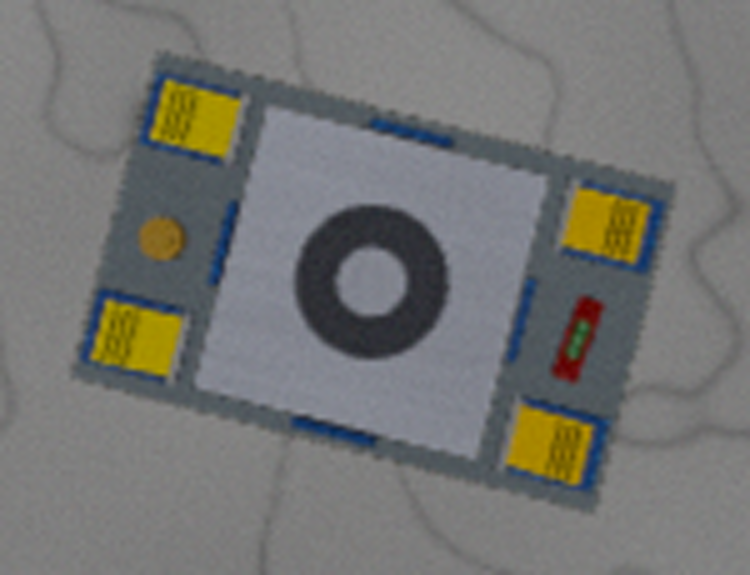

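```bash
cat >> h.py <<'E'
YAW=-0.2426; C=np.array([0.5265,0.0737])
def w(x,y): 
    c,s=np.cos(YAW),np.sin(YAW); return C+np.array([c*x-s*y,s*x+c*y])
PT={n+k:w(sx*66,sy*v) if 0 else w(sx*.066,sy*v) for k,v in(("corner",.066),("press",.136)) for n,sx,sy in(("a",1,1),("b",1,-1),("c",-1,1),("d",-1,-1))}
def go(k,z=None):
    s=state();p=s['tool_pos'];d=PT[k]-p[:2]
    q=s['tool_rot'];M=R.from_quat([q[1],q[2],q[3],q[0]]).as_matrix()
    print(k,PT[k].round(4),"dxy units",(d/.04).round(3),"tipz",p[2]-tip_extent,"F",s['contact_force'].round(2),"x",M[:,0].round(3),"y",M[:,1].round(3),"t",s['time'],s['gripper_width'])
E
python3 - <<'E'
from h import *
for k in PT: go(k)
E
```

```text
acorner [0.6064 0.1219] dxy units [ 11.545 -12.142] tipz 0.23018148109050157 F [ 0.12 -0.5  -0.42] x [ 0.232  0.973 -0.002] y [-0.001 -0.002 -1.   ] t 0.1 0.9981873049455434
bcorner [ 0.5747 -0.0062] dxy units [ 10.752 -15.345] tipz 0.23018148109050157 F [ 0.12 -0.5  -0.42] x [ 0.232  0.973 -0.002] y [-0.001 -0.002 -1.   ] t 0.1 0.9981873049455434
ccorner [0.4783 0.1536] dxy units [  8.341 -11.349] tipz 0.23018148109050157 F [ 0.12 -0.5  -0.42] x [ 0.232  0.973 -0.002] y [-0.001 -0.002 -1.   ] t 0.1 0.9981873049455434
dcorner [0.4466 0.0255] dxy units [  7.549 -14.552] tipz 0.23018148109050157 F [ 0.12 -0.5  -0.42] x [ 0.232  0.973 -0.002] y [-0.001 -0.002 -1.   ] t 0.1 0.9981873049455434
apress [0.6232 0.1899] dxy units [ 11.965 -10.443] tipz 0.23018148109050157 F [ 0.12 -0.5  -0.42] x [ 0.232  0.973 -0.002] y [-0.001 -0.002 -1.   ] t 0.1 0.9981873049455434
bpress [ 0.5579 -0.0742] dxy units [ 10.332 -17.044] tipz 0.23018148109050157 F [ 0.12 -0.5  -0.42] x [ 0.232  0.973 -0.002] y [-0.001 -0.002 -1.   ] t 0.1 0.9981873049455434
cpress [0.4951 0.2216] dxy units [ 8.762 -9.65 ] tipz 0.23018148109050157 F [ 0.12 -0.5  -0.42] x [ 0.232  0.973 -0.002] y [-0.001 -0.002 -1.   ] t 0.1 0.9981873049455434
dpress [ 0.4298 -0.0425] dxy units [  7.128 -16.251] tipz 0.23018148109050157 F [ 0.12 -0.5  -0.42] x [ 0.232  0.973 -0.002] y [-0.001 -0.002 -1.   ] t 0.1 0.9981873049455434
```

Emit:
carry_out(
  rows=[
    [[0,0,0,0.5,-0.5,0,0],[0,0,0,1,-1,0,0],[0,0,0,1,-1,0,0],[0,0,0,1,-1,0,0],[0,0,0,1,-1,0,0]],
  ],
)

```text
time: 0.6
tool_pos: [0.307, 0.4449, 0.3033]
tool_rot: [-0.555, 0.555, 0.438, -0.439]
contact_force: [0.1, 0.2, 0.3]
gripper_width: 0.147
```

Emit:
carry_out(
  rows=[
    [[0,0,0,0.6,-1,0,0],[0,0,0,0.6,-1,0,0],[0,0,0,0.6,-1,-0.4,0],[0,0,0,0.6,-1,-0.4,0],[0,0,0,0.6,-1,-0.4,0]],
  ],
)

```text
time: 1.1
tool_pos: [0.4267, 0.2448, 0.2552]
tool_rot: [-0.555, 0.555, 0.438, -0.438]
contact_force: [0.6, -0.2, -0.5]
gripper_width: 0.002
```

Emit:
carry_out(
  rows=[
    [[0,0,0,0.6,-1,-0.6,0],[0,0,0,0.6,-1,-0.6,0],[0,0,0,0,-0.2,-0.8,0],[0,0,0,0,0,-0.7,0],[0,0,0,0,0,0,0]],
  ],
)

```text
time: 1.6
tool_pos: [0.4688, 0.1611, 0.1451]
tool_rot: [0.557, -0.553, -0.435, 0.441]
contact_force: [-1.0, -0.4, -0.3]
gripper_width: 0.004
```

```bash
python3 - <<'E'
from h import *
go("ccorner")
cv2.imwrite("pics/w1.png",grab_frame("wrist"))
E
```

```text
ccorner [0.4783 0.1536] dxy units [ 0.237 -0.186] tipz 0.07254655964824341 F [-0.96 -0.4  -0.25] x [ 0.233  0.972 -0.004] y [-0.01  -0.002 -1.   ] t 1.6 0.003919045276515457
```

View pics/w1.png

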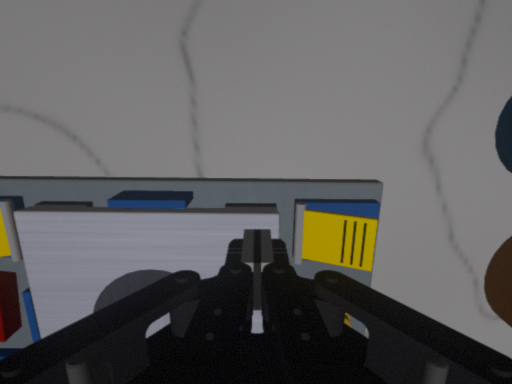

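The wrist view shows the shut fingertips at (257,240), just inside the plate's near-left corner. Its tab is at (338,240), clear of the fingers.

Emit:
carry_out(
  rows=[
    [[0,0,0,0.23,-0.18,0,0],[0,0,0,0,0,-0.35,0],[0,0,0,0,0,-0.3,0],[0,0,0,0,0,0,0],[0,0,0,0,0,0,0]],
  ],
)

```text
time: 2.15
tool_pos: [0.4807, 0.1552, 0.1236]
tool_rot: [0.555, -0.555, -0.438, 0.439]
contact_force: [0.9, 0.3, 0.4]
gripper_width: 0.004
```

Emit:
carry_out(
  rows=[
    [[0,0,0,0,0,-0.025,0],[0,0,0,0,0,-0.025,0],[0,0,0,0,0,-0.025,0],[0,0,0,0,0,0,0],[0,0,0,0,0,0,0]],
  ],
)

```text
time: 2.65
tool_pos: [0.4812, 0.1551, 0.1212]
tool_rot: [-0.555, 0.555, 0.438, -0.438]
contact_force: [0.3, 0.1, 0.8]
gripper_width: 0.002
```

Emit:
carry_out(
  rows=[
    [[0,0,0,-0.07,-0.04,-0.1,0],[0,0,0,0,0,-0.1,0],[0,0,0,0,0,-0.025,0],[0,0,0,0,0,0,0],[0,0,0,0,0,0,0]],
  ],
)

```text
time: 3.15
tool_pos: [0.4784, 0.1535, 0.1121]
tool_rot: [0.555, -0.555, -0.438, 0.438]
contact_force: [-0.2, -0.9, 0.2]
gripper_width: 0.006
```

Emit:
carry_out(
  rows=[
    [[0,0,0,0,0,-0.025,0],[0,0,0,0,0,0,0],[0,0,0,0,0,0,0]],
  ],
)

```text
time: 3.45
tool_pos: [0.4784, 0.1535, 0.1112]
tool_rot: [-0.555, 0.555, 0.438, -0.438]
contact_force: [0.4, 0.6, 0.2]
gripper_width: 0.0
```

Emit:
carry_out(
  rows=[
    [[0,0,0,0,0,-0.025,0],[0,0,0,0,0,0,0],[0,0,0,0,0,0,0]],
  ],
)

```text
time: 3.75
tool_pos: [0.4785, 0.1535, 0.1104]
tool_rot: [-0.555, 0.555, 0.438, -0.438]
contact_force: [0.0, 0.3, -0.0]
gripper_width: -0.001
```

Emit:
carry_out(
  rows=[
    [[0,0,0,0,0,-0.025,0],[0,0,0,0,0,0,0],[0,0,0,0,0,0,0]],
  ],
)

```text
time: 4.05
tool_pos: [0.4785, 0.1536, 0.1093]
tool_rot: [0.555, -0.555, -0.438, 0.438]
contact_force: [-0.4, -0.3, 1.3]
gripper_width: -0.0
```

Emit:
carry_out(
  rows=[
    [[0,0,0,0,0,-0.025,0],[0,0,0,0,0,0,0],[0,0,0,0,0,0,0]],
  ],
)

```text
time: 4.35
tool_pos: [0.4784, 0.1536, 0.1082]
tool_rot: [0.555, -0.555, -0.438, 0.438]
contact_force: [-0.0, 1.9, 1.6]
gripper_width: -0.004
```

Emit:
carry_out(
  rows=[
    [[0,0,0,0,0,-0.025,0],[0,0,0,0,0,0,0],[0,0,0,0,0,0,0]],
  ],
)

```text
time: 4.65
tool_pos: [0.4785, 0.1536, 0.1074]
tool_rot: [0.555, -0.555, -0.438, 0.438]
contact_force: [-1.3, 0.7, 3.2]
gripper_width: 0.001
```

Emit:
carry_out(
  rows=[
    [[0,0,0,0,0,-0.025,0],[0,0,0,0,0,0,0],[0,0,0,0,0,0,0]],
  ],
)

```text
time: 4.95
tool_pos: [0.4786, 0.1537, 0.1071]
tool_rot: [0.555, -0.555, -0.438, 0.438]
contact_force: [-3.9, 1.8, 10.2]
gripper_width: -0.0
```

Emit:
carry_out(
  rows=[
    [[0,0,0,0,0,-0.025,0],[0,0,0,0,0,0,0],[0,0,0,0,0,0,0]],
  ],
)

```text
time: 5.25
tool_pos: [0.4787, 0.1538, 0.107]
tool_rot: [0.555, -0.555, -0.438, 0.438]
contact_force: [-6.9, 1.6, 14.4]
gripper_width: -0.001
```

Corner C behaved like the thin pad. Contact came near tip z 38 mm, it gave at only 1–3 N for about 3.5 mm, then went stiff at 34.4 mm. I'll lift off and press D for comparison before committing.

Emit:
carry_out(
  rows=[
    [[0,0,0,0,0,0.4,0],[0,0,0,-0.2,-0.8,0,0],[0,0,0,-0.2,-0.8,0,0],[0,0,0,-0.2,-0.8,0,0],[0,0,0,-0.2,-0.8,0,0]],
  ],
)

```text
time: 5.75
tool_pos: [0.4454, 0.0242, 0.1205]
tool_rot: [-0.555, 0.555, 0.438, -0.439]
contact_force: [0.5, 0.1, 0.1]
gripper_width: -0.004
```

Emit:
carry_out(
  rows=[
    [[0,0,0,0,0,-0.15,0],[0,0,0,0,0,0,0],[0,0,0,0,0,0,0]],
  ],
)

```text
time: 6.05
tool_pos: [0.4461, 0.0259, 0.1146]
tool_rot: [0.555, -0.555, -0.438, 0.439]
contact_force: [0.1, 0.2, -0.6]
gripper_width: 0.003
```

```bash
python3 - <<'E'
from h import *
go("dcorner")
E
```

```text
dcorner [0.4466 0.0255] dxy units [ 0.012 -0.01 ] tipz 0.042003042437863514 F [ 0.11  0.22 -0.6 ] x [ 0.231  0.973 -0.   ] y [-0.001  0.    -1.   ] t 6.05 0.0025442353552185713
```

Emit:
carry_out(
  rows=[
    [[0,0,0,0,0,-0.05,0],[0,0,0,0,0,-0.05,0],[0,0,0,0,0,0,0],[0,0,0,0,0,0,0]],
  ],
)

```text
time: 6.45
tool_pos: [0.4464, 0.0259, 0.1111]
tool_rot: [0.555, -0.555, -0.438, 0.439]
contact_force: [-0.0, -0.0, 0.1]
gripper_width: 0.001
```

Emit:
carry_out(
  rows=[
    [[0,0,0,0,0,-0.025,0],[0,0,0,0,0,0,0],[0,0,0,0,0,0,0]],
  ],
)

```text
time: 6.75
tool_pos: [0.4466, 0.0256, 0.1106]
tool_rot: [-0.555, 0.555, 0.438, -0.438]
contact_force: [-1.4, 0.6, 3.6]
gripper_width: 0.004
```

Emit:
carry_out(
  rows=[
    [[0,0,0,0,0,-0.025,0],[0,0,0,0,0,0,0],[0,0,0,0,0,0,0]],
  ],
)

```text
time: 7.05
tool_pos: [0.4467, 0.0256, 0.1105]
tool_rot: [0.555, -0.555, -0.438, 0.438]
contact_force: [-4.3, 0.7, 10.3]
gripper_width: -0.004
```

D is firm: it went stiff straight away at 38.0 mm, reaching 10 N with almost no travel. So C is the rocking corner, and I'll go to its tab.

Emit:
carry_out(
  rows=[
    [[0,0,0,0,0,0.9,0],[0,0,0,0.24,0.98,0,0],[0,0,0,0.24,0.98,0,0],[0,0,0,0.24,0.98,0,0],[0,0,0,0.24,0.98,0,0]],
  ],
)

```text
time: 7.55
tool_pos: [0.4849, 0.1837, 0.145]
tool_rot: [-0.555, 0.555, 0.438, -0.438]
contact_force: [0.4, 0.2, -0.3]
gripper_width: -0.0
```

Emit:
carry_out(
  rows=[
    [[0,0,0,0.24,0.98,0,0],[0,0,0,0,0,-0.4,0],[0,0,0,0,0,0,0],[0,0,0,0,0,0,0]],
  ],
)

```text
time: 7.95
tool_pos: [0.4934, 0.2206, 0.1279]
tool_rot: [0.555, -0.555, -0.437, 0.439]
contact_force: [-0.8, -0.2, 0.5]
gripper_width: -0.002
```

```bash
python3 - <<'E'
from h import *
go("cpress")
cv2.imwrite("pics/w2.png",grab_frame("wrist"))
E
```

```text
cpress [0.4951 0.2216] dxy units [0.042 0.024] tipz 0.055257125213884734 F [-0.76 -0.16  0.54] x [ 0.232  0.973 -0.002] y [-0.003 -0.001 -1.   ] t 7.95 -0.0023746877298789393
```

View pics/w2.png

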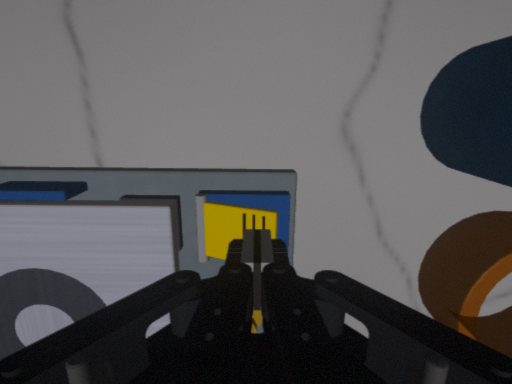

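The fingertips at (257,240) sit over the grip lines of tab C. Now I'll press down.

Emit:
carry_out(
  rows=[
    [[0,0,0,0,0,-0.2,0],[0,0,0,0,0,-0.15,0],[0,0,0,0,0,-0.1,0],[0,0,0,0,0,-0.05,0],[0,0,0,0,0,0,0]],
  ],
)

```text
time: 8.5
tool_pos: [0.495, 0.2218, 0.1101]
tool_rot: [0.555, -0.555, -0.439, 0.437]
contact_force: [-0.5, 1.7, 4.0]
gripper_width: 0.003
```

Emit:
carry_out(
  rows=[
    [[0,0,0,0,0,-0.05,0],[0,0,0,0,0,-0.05,0],[0,0,0,0,0,-0.05,0],[0,0,0,0,0,0,0],[0,0,0,0,0,0,0]],
  ],
)

```text
time: 9.0
tool_pos: [0.4955, 0.2221, 0.1045]
tool_rot: [0.555, -0.555, -0.439, 0.437]
contact_force: [-0.6, 2.6, 5.0]
gripper_width: -0.003
```

Emit:
carry_out(
  rows=[
    [[0,0,0,0,0,-0.05,0],[0,0,0,0,0,-0.05,0],[0,0,0,0,0,-0.025,0],[0,0,0,0,0,0,0],[0,0,0,0,0,0,0]],
  ],
)

```text
time: 9.5
tool_pos: [0.4956, 0.2224, 0.0997]
tool_rot: [0.555, -0.555, -0.44, 0.436]
contact_force: [-0.1, 3.6, 5.7]
gripper_width: -0.001
```

Emit:
carry_out(
  rows=[
    [[0,0,0,0,0,-0.04,0],[0,0,0,0,0,-0.02,0],[0,0,0,0,0,0,0],[0,0,0,0,0,0,0]],
  ],
)

```text
time: 9.9
tool_pos: [0.4957, 0.2225, 0.0983]
tool_rot: [0.555, -0.555, -0.44, 0.437]
contact_force: [-3.0, 2.5, 11.5]
gripper_width: -0.002
```

Emit:
carry_out(
  rows=[
    [[0,0,0,0,0,-0.05,0],[0,0,0,0,0,0,0],[0,0,0,0,0,0,0]],
  ],
)

```text
time: 10.2
tool_pos: [0.496, 0.2226, 0.0979]
tool_rot: [0.555, -0.555, -0.439, 0.437]
contact_force: [-7.7, 0.8, 22.1]
gripper_width: 0.001
```

It's stiff at 22 N with the tip at 25.3 mm, so the tab is flat. I'll lift off and check.

Emit:
carry_out(
  rows=[
    [[0,0,0,0,0,0.5,0],[0,0,0,0,0,1,0],[0,0,0,-0.5,1,1,0],[0,0,0,-1,1,1,0],[0,0,0,-1,1,1,0]],
  ],
)

```text
time: 10.7
tool_pos: [0.4193, 0.3129, 0.2459]
tool_rot: [-0.555, 0.555, 0.438, -0.438]
contact_force: [1.0, -0.4, 0.7]
gripper_width: 0.001
```

Emit:
carry_out(
  rows=[
    [[0,0,0,-1,1,0.5,0],[0,0,0,-1,1,0,0],[0,0,0,-1,1,0,0],[0,0,0,0,0,0,0],[0,0,0,0,0,0,0]],
  ],
)

```text
time: 11.2
tool_pos: [0.3152, 0.4168, 0.2609]
tool_rot: [-0.554, 0.555, 0.439, -0.439]
contact_force: [0.3, 0.3, -1.2]
gripper_width: 0.001
```

```bash
python3 - <<'E'
from h import *
print(state()['contact_force'],state()['tool_pos'])
a=grab_frame("scene");b=grab_frame("top")
o=cv2.resize(a[150:270,230:380],None,fx=4,fy=4,interpolation=cv2.INTER_CUBIC)
cv2.imwrite("pics/s2.png",o)
cv2.imwrite("pics/s0c.png",cv2.resize(cv2.imread("pics/scene0.png")[150:270,230:380],None,fx=4,fy=4,interpolation=cv2.INTER_CUBIC))
for im,n in((a,"scene"),(b,"top")):
    hsv=cv2.cvtColor(im,cv2.COLOR_BGR2HSV)
    k,l,st,c=cv2.connectedComponentsWithStats(cv2.inRange(hsv,(22,140,110),(34,255,255)))
    for i in range(1,k):
        if st[i,4]>40: print(n,st[i],c[i],ray(n,c[i],0.036))
o=cv2.imread("pics/top0.png")
d=cv2.absdiff(b,o).max(2); m=(d>45).astype(np.uint8)
k,l,st,c=cv2.connectedComponentsWithStats(m)
for i in range(1,k):
    if st[i,4]>8: print("diff",st[i])
E
```

```text
[ 0.31549488  0.28145866 -1.15379301] [0.31517835 0.4167996  0.26093242]
scene [303 171  14  12 112] [309.58035714 176.29464286] [ 0.43285659 -0.03008306  0.036     ]
scene [262 178  14  12 120] [268.00833333 183.78333333] [ 0.56049881 -0.06201302  0.036     ]
scene [339 223  20  13 148] [348.49324324 228.68918919] [0.50231784 0.22142492 0.036     ]
scene [292 232  18   8  87] [300.62068966 235.8045977 ] [0.62069757 0.17926799 0.036     ]
top [180 191  18  15 181] [188.5801105  198.26519337] [0.62077575 0.17799689 0.036     ]
top [263 213  17  15 172] [270.66860465 219.44767442] [ 0.56079097 -0.06218366  0.036     ]
top [169 235  17  15 184] [176.85326087 241.83695652] [0.49380219 0.20993147 0.036     ]
top [251 256  17  16 177] [259.35028249 263.58757062] [ 0.43267082 -0.03010495  0.036     ]
diff [   0  307   70   65 2881]
diff [ 81 311   9  21 128]
diff [ 70 312   9  72 549]
diff [ 92 319   5   9  30]
diff [ 92 329   4   5  12]
diff [ 78 345  11  39 295]
diff [ 90 358   9  26 178]
diff [  0 362   9  11  54]
diff [  0 367  50  17 470]
diff [100 372   4  12  32]
diff [ 63 378   6   6  19]
```

View pics/s2.png

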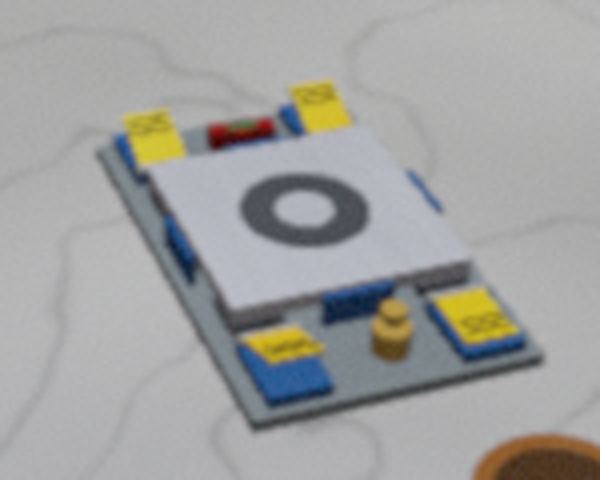

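View pics/s0c.png

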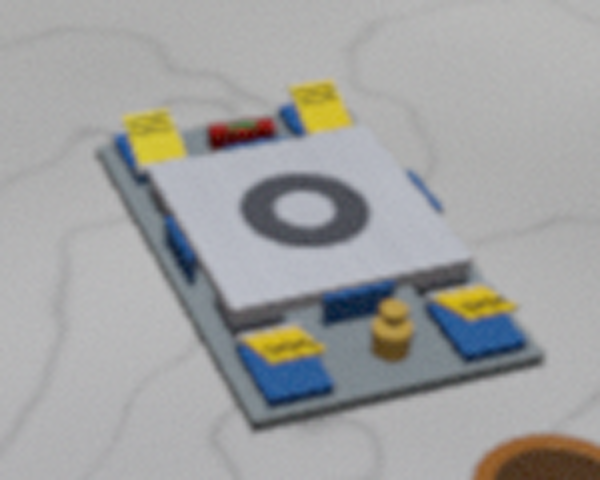

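Tab C, at crop (475,318), now lies flat on its block. The other three tabs, the plate, the weight and the level look the same as at the start, and the arm is clear.

```bash
python3 -c "
from plant import *
print(job_done())"
```

```text
the job is handed in; nothing more can be done
None
```

The near left corner (C) was the one that rocked. I pressed its shim tab flat and handed the job in after about 11 s of robot time; the hand-in gives no verdict.

- **Finding the corner:** C gave about 3.6 mm at only 1–3 N, then went stiff with the fingertips at 34.4 mm. I pressed D for comparison and it was firm at 38.0 mm. I did not press A or B, because C was already clear.
- **Pressing the tab:** I pushed tab C down until it resisted with 22 N, with the fingertips at about 25 mm. The expected flat height is 26 mm, which is within the calibration error.
- **Last checks:** In the final pictures tab C lies flat on its block and the other three tabs are raised. The plate, weight and level look unmoved. Comparing the overhead pictures from before and after, only the arm had moved noticeably. The arm is clear and touches nothing.
- **Not checked:** I judged the plate level by eye from the camera and did not press C again afterwards. No check failed or disagreed.

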